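Press a tapered bung into a pipe neck

TASK

Close off the pipe stub on the hand press: take the middle-sized of the three tapered bungs from the board and set it upright, thin end down, in the pipe's neck, and let go while it still stands a little proud. Then pull the press lever right down so that its foot drives the bung fully home, with its flange on the pipe's rim (the lever must do this, not the gripper), and ease the lever slowly back up to its rest, never letting it fly up. Leave the other bungs, the tin and the wrench where they are.

Things in the scene. Friction and masses are not known exactly. Their poses are not given: they have to be found in the camera images.
- bung: The middle-sized grey bung, the one that fits, thin end down; origin: centre of its underside, z up its axis. 58 mm tall: taper 29 mm in diameter at z = 0 to 38 mm at z = 28 mm; flange 49 mm, z = 28 to 33; round grip boss 32 mm, z = 33 to 58. About 90 g (varies). One of three in a row, about 85 mm apart; which place it has varies.
- bung_small: Small bung of the same form, height and levels: taper 19 to 25 mm, flange 33 mm, boss 22 mm in diameter. Origin: centre of its underside. Too small for the neck. Leave it.
- bung_large: Large bung of the same form, height and levels: taper 45 to 53 mm, flange 58 mm, boss 44 mm in diameter. Origin: centre of its underside. Too big for the neck. Leave it.
- board: Fixed flat plywood board under the three bungs, 290 (x) x 100 (y) x 10 mm thick; origin at the centre of its underside, on the bench. Bung undersides are 10 mm above the bench. The row of bungs runs along its x axis.
- press: Fixed green hand press with a steel pipe stub bolted on its base. Origin under the pipe's axis at bench level, z up. Base plate x = -65..65, y = -155..65, 18 mm thick. The lever swings in the plane x = 0 on a hinge between two cheeks (x = -24..24, y = -132..-88, up to z = 172 mm); its handle sticks out towards -x.
- neck_rim (a point): Centre of the pipe's mouth at its rim, 90 mm above the bench. Pipe 53 mm outside, straight bore 41 mm. A black seal 19 mm down carries the bung: set in by hand, its flange stands 9 mm above the rim. The seal slides down under about 18 N and stays there; the bung is home when its flange lies on the rim, its underside 28 mm below the rim.
- lever_hinge (a point): Centre of the lever's hinge, at (0, -110, 150) mm in the press's frame; the hinge line is along the press's x. At lever angle q the handle's axis lies 200 mm from it: +sin(q - 0.436) * 200 mm along the press's y and +cos(q - 0.436) * 200 mm up.
- press_lever (a joint): Lever angle, rad. 0 = rest: pointing up, leaning 0.436 past upright towards the press's -y. Grows as it is pulled over the pipe and down; 2.007 = level, pointing to the press's +y, bung home; hard stop 2.067. Spring return: 3 to 8 N at the handle on the way, about 16 N while driving the bung. Let go when down it flies up; ease it up below 1.5 rad/s.
- handle (a point): Middle of the black round handle, on its axis: 18 mm in diameter, 84 mm long, parallel to the press's x, 68 mm from the lever arm's mid-plane towards -x; 331 mm above the bench at rest, 150 mm when level. Its sleeve turns freely, so it can be pinched from above and followed with the gripper kept pointing down. Lever arm: 14 mm wide, 18 mm deep.
- press_foot: Black domed rubber foot under the lever, a ball of 16 mm radius; origin at its centre, 110 mm from the hinge along the lever, 14 mm below the lever's middle line. It meets the top of the bung.
- tin: Round steel tin, 66 mm in diameter, 110 mm tall, origin at the centre of its underside. Leave it.
- wrench: Loose steel wrench, 180 mm long, lying flat, origin under its middle. Leave it.
Not all that is in view belongs to the job. Leave any blue look-alike of the bung alone.

How it is judged:
On the way, in this order (a step that is already met when the one before it is completed fails the run):
1. the middle-sized bung stands in the pipe's neck, upright, released, its flange still at least 3 mm above the rim (horizontal distance between bung and neck_rim below 0.005 m and z of bung in the frame of neck_rim between -0.025 and -0.015 m and angle between bung's own z axis and vertical below 0.15 rad and contact force between the fingers and bung below 0.3 N), for 0.2 s.
2. the press foot, pushed down by the lever, holds the bung home with its flange on the rim (within 2 mm) (horizontal distance between bung and neck_rim below 0.005 m and z of bung in the frame of neck_rim below -0.026 m and contact force between press_foot and bung above 1 N and value of joint press_lever above 1.9 rad), for 0.1 s.
At the end, for the whole second after the job is handed in: The middle-sized bung sits upright (within 0.08 rad) in the neck, within 5 mm of its axis, its flange within 2 mm of the rim, at rest; the lever is back at rest (under 0.12 rad); the other two bungs, the tin and the wrench are within 30 mm of where they began (horizontal distance between bung and neck_rim below 0.005 m and z of bung in the frame of neck_rim below -0.026 m and angle between bung's own z axis and vertical below 0.08 rad and linear speed of bung below 0.02 m/s and value of joint press_lever below 0.12 rad and distance of each of bung_small, bung_large, tin, wrench from where it was at the start of the episode below 0.03 m); the robot touches nothing.
It fails at once if the lever springs back faster than 2 rad/s (velocity of joint press_lever below -2 rad/s).
It fails at once if the gripper, not the lever, pushes the bung home (horizontal distance between bung and neck_rim below 0.005 m and z of bung in the frame of neck_rim below -0.026 m and contact force between the fingers and bung above 2 N and value of joint press_lever below 1 rad).
It fails at once if another bung, the tin or the wrench is moved by more than 30 mm (distance of any of bung_small, bung_large, tin, wrench from where it was at the start of the episode above 0.03 m).
It also fails if it takes over 72 s, if anything falls off the work surface, if the arm or the gripper's body presses on something with over 40 N, if the wrist force passes 120 N, or if a joint passes its speed limit or range.

ROBOT

A 7-joint arm with a two-finger parallel gripper is mounted at the origin on the work surface. World frame = base frame: x ahead of the robot, y to its left, z up, the work surface at z = 0. Lengths are in m, angles in rad, forces in N, time in s.
With the tool pointing down it reaches from about 0.425 to 0.8 m from the base axis. Payload 8.3 kg.
Tool frame: the origin (TCP) lies at the very end of the fingers, on their centre line; the grasp point (between the pads) lies 19 mm behind it; z points along the fingers, y is the line along which they close (so a half turn about z gives the same grasp; the last joint's range is limited). The gripper opens to 85 mm and grips with 20 to 120 N. Pads are 22 mm wide; open, the fingers measure 114 mm over their backs; the gripper's body (76 mm by 85 mm) begins 54 mm behind the grasp point. The pads swing forward as they close: fully open they stand 13 mm farther back than shut.
Start: joints at [-1.32, 0.383, 0.016, 1.37, -0.006, 1.388, -0.046], TCP at [0.193, 0.594, 0.231] pointing down, gripper open.
Joint ranges: [-2.95, 2.95], [-0.25, 2.06], [-1.52, 1.56], [0.18, 2.33], [-1.44, 4.58], [0.02, 2.06], [-3.01, 3.01]. Speed limits (rad/s): [2.39, 2.39, 3.01, 3.01, 3.14, 3.14, 3.14].

INTERFACE

Orientations are given as a 3x3 rotation matrix whose columns are the frame's x, y, z axes.
In Python, from station import bot, vision, models gives the robot as it stands.
- The arm moves only by the tool arm_command, never from a script. Its argument "motion" is a list of rows, each a list of 4 numbers: the shift along the world's x, y, z each as a share of 75 cm, from -1 to 1, then the turn about the world's z as a share of 180 degrees, from -1 to 1. In form: [[x, y, z, spin], ...]. A call has exactly 8 rows; each row is the pose to reach, as a shift and turn from the pose commanded when the call began, turning the shorter way round; what a row does not reach only later rows make up. A row lasts 1/10 s, in which the tool goes at most 50 mm and 8.59 degrees, less where a joint would pass 70% of its speed; a pose out of reach is approached as far as the arm can. A call with a number of a shift or a turn outside -1 to 1 is refused whole. A call with a gripper value outside its range is refused whole. "fingers" is the finger opening in mm, from 0 to 85.4, set as the call begins (left out, the last holds). The fingers move at their own pace and stop on an object; "grip_force" is the grip in N (left out, the last holds). Time passes only in rows, so rows that repeat a pose let the fingers close, or fill a call up. It gives the time, the measured TCP pose, the force, the opening and the grip force at its end, in the units of the state.
- bot.observe(): the state, without advancing time (a new reading comes with each control period).
- vision.grab_frame(name): name is "scene" or "top" or "wrist"; returns (picture, depth): 480x640x3 uint8, blue, green, red; 480x640 float32, m along the optical axis (not along the pixel's ray), 0 where there is no reading.
- vision.camera_info(name): a dict with "fx", "fy", "cx", "cy" (pixels), "k1" (the pictures are not rectified: a ray, as slopes to the right and down, at radius r is drawn at 1 + k1 r^2 times it, then the intrinsics apply), "T" (4x4, takes a point from camera to world coordinates). Camera axes: x right, y up, looking along -z (the intrinsics and any distortion apply to the point x, -y, -z); pixel columns grow to the right and rows downward; lengths in m; the calibration is good to about 2 mm. A picture is of the moment at which its call begins: read the wrist's pose just before it. camera_info takes no time and is no camera call; for the wrist camera it gives the pose at the moment of the call.
- bot.hand_in(): hands the job in; it is judged then, once.
Trained networks look in the newest picture that a camera, given by its name, has taken for a name from the list of things; names that differ only in an ending like _2 or _b are one class to them, and where a whole thing is asked for, a point or a joint stands for the part that bears it (a point fixed in the world has none). Each returns a list of dicts, best first, with "confidence" (0 to 1); they miss things now and then, are a little off and sometimes report something else, mostly with a low value. They report only what shows in the picture. A call takes as long as a camera call. They do not tell look-alikes from the thing itself.
- models.cut_out(camera, label): "mask" (480x640 bool, what is visible of it).
- models.mark_of(camera, label): "location" ([x, y, z] in m, in world coordinates, good to about 4 mm: a listed point, or the origin of a listed thing).
The state is a dict: "t": time; "joint_pos": joint angles; "joint_velocities": joint speeds; "tau": joint torques, N m; "tcp_pos": TCP position; "tcp_rot": TCP orientation; "force": force on the tool from outside, world axes, zero at the start; "ft_torque": the same for the moment, N m; "finger_gap": finger opening in m; "gripper_force": force on a finger pad.
Only numpy, scipy, OpenCV 4.12 (cv2) and the standard library are available. Lean on these libraries where they do the work, as an engineer would, in place of code of your own. Each camera call takes 0.05 s, during which the arm holds its last target. There are 200 camera calls.

## Working session

There is one attempt and no reset: what is moved stays moved. The work goes in short steps, Python scripts to look and compute and a tool call to move; the robot and the scene stay as the last step left them, time stands still between calls to the robot, and variables do not carry over. Pictures are saved under pics/ and viewed, at most 10 in all, crops included, and the job is handed in when it is done.

Besides the shell and the picture viewer there is one more tool, called after "Call:" in YAML: its name, and indented under it one key for each argument. arm_command: Moves the arm, as the interface text tells. Shift numbers are shares of 75 cm and turn numbers shares of 180 degrees, none past 1 either way. Its arguments: {"type":"object","properties":{"motion":{"type":"array"},"fingers":{"type":"number"},"grip_force":{"type":"number"}},"required":["motion"]}

```bash
mkdir -p pics; ls; python3 - <<'E'
from station import bot, vision, models
import cv2, numpy as np
s=bot.observe(); print(s['t'],s['tcp_pos'],s['tcp_rot'],s['finger_gap'])
for c in ('scene','top'):
    im,d=vision.grab_frame(c); cv2.imwrite(f'pics/{c}0.png',im); np.save(f'pics/{c}d.npy',d)
    for l in ('bung','bung_small','bung_large','board','press','neck_rim','lever_hinge','handle','tin','wrench'):
        print(c,l,[(np.round(m['location'],3).tolist(),round(m['confidence'],2)) for m in models.mark_of(c,l)][:4])
E
```

```text
pics
0.0 [0.19274213 0.59400108 0.2302897 ] [[-9.51174461e-01  3.08653252e-01 -5.60786520e-04]
 [ 3.08653759e-01  9.51172652e-01 -1.85566965e-03]
 [-3.93536681e-05 -1.93815444e-03 -9.99998121e-01]] 0.08542609106466449
scene bung [([0.55, 0.429, -0.0], 0.81), ([0.684, 0.353, -0.001], 0.78), ([0.559, 0.303, 0.007], 0.77)]
scene bung_small [([0.477, 0.287, 0.011], 0.49)]
scene bung_large [([0.394, 0.274, 0.012], 0.8)]
scene board [([0.482, 0.282, -0.001], 0.91)]
scene press [([0.532, -0.097, 0.001], 0.62)]
scene neck_rim [([0.538, -0.098, 0.091], 0.89)]
scene lever_hinge [([0.545, -0.207, 0.154], 0.66)]
scene handle [([0.474, 0.286, 0.014], 0.67), ([0.489, -0.301, 0.331], 0.44)]
scene tin [([0.745, 0.153, -0.0], 0.73)]
scene wrench [([0.367, -0.047, 0.001], 0.69)]
top bung [([0.55, 0.427, -0.001], 0.82), ([0.558, 0.303, 0.01], 0.64), ([0.64, 0.426, -0.0], 0.6), ([0.685, 0.352, 0.002], 0.56)]
top bung_small [([0.472, 0.283, 0.01], 0.44)]
top bung_large [([0.393, 0.272, 0.008], 0.8)]
top board [([0.478, 0.283, -0.005], 0.66)]
top press [([0.536, -0.098, -0.002], 0.87)]
top neck_rim [([0.752, 0.155, -0.002], 0.71), ([0.532, -0.102, 0.089], 0.64)]
top lever_hinge [([0.545, -0.208, 0.149], 0.89)]
top handle [([0.483, -0.302, 0.336], 0.65)]
top tin [([0.749, 0.155, 0.0], 0.66)]
top wrench [([0.364, -0.047, -0.001], 0.81), ([0.535, -0.098, 0.001], 0.2)]
```

View pics/scene0.png

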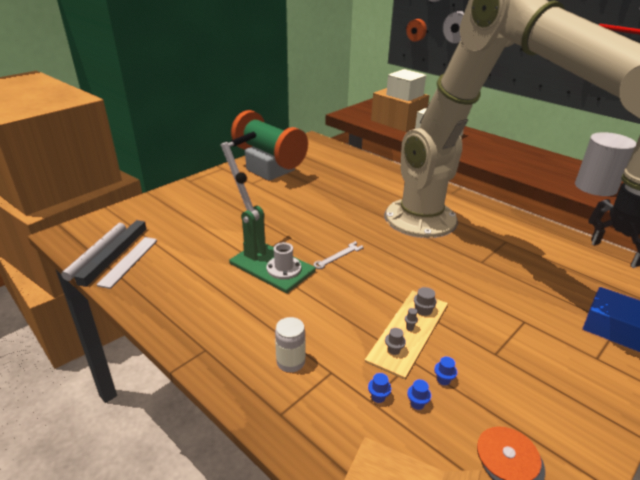

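View pics/top0.png

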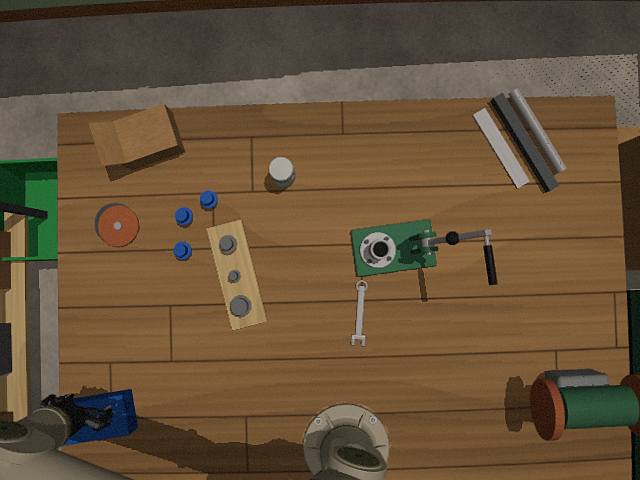

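The three grey bungs on the board show in the top picture: middle-sized at (227,243), small at (233,276), large at (240,306). The blue look-alikes are off the board. The pipe mouth is at (380,250), the lever leans back to the right, and its handle is at (491,265). The network positions agree with this and with the given geometry, at a press yaw of about 5°.

Call:
arm_command:
  motion:
    - [0.05,-0.04,0,0.02]
    - [0.11,-0.088,0,0.05]
    - [0.17,-0.135,0,0.08]
    - [0.23,-0.183,0,0.11]
    - [0.29,-0.23,0,0.13]
    - [0.35,-0.28,0,0.13]
    - [0.4,-0.32,0,0.13]
    - [0.44,-0.35,0,0.13]
  fingers: 85
  grip_force: 40

```text
t: 1.9
tcp_pos: [0.5056, 0.345, 0.2317]
tcp_rot: [[-0.996, -0.095, 0.0], [-0.095, 0.996, 0.0], [-0.0, 0.0, -1.0]]
force: [0.8, 1.1, -0.3]
finger_gap: 0.0848
gripper_force: 0.0
```

```bash
cat > h.py <<'E'
from station import bot, vision, models
import cv2, numpy as np
def cloud(cam, d, info=None):
    i=info or vision.camera_info(cam); v,u=np.mgrid[0:480,0:640].astype(np.float64)
    K=np.array([[i['fx'],0,i['cx']],[0,i['fy'],i['cy']],[0,0,1]])
    p=cv2.undistortPoints(np.stack([u.ravel(),v.ravel()],1)[:,None],K,np.array([i['k1'],0,0,0.]))[:,0].reshape(480,640,2)
    P=np.stack([p[...,0]*d,-p[...,1]*d,-d],-1)
    return P@i['T'][:3,:3].T+i['T'][:3,3]
def circ(P):
    A=np.c_[2*P[:,:2],np.ones(len(P))]; s=np.linalg.lstsq(A,(P[:,:2]**2).sum(1),rcond=None)[0]
    return s[:2],np.sqrt(s[2]+s[:2]@s[:2])
def disc(W,c,r,z0,z1):
    P=W[(np.hypot(W[...,0]-c[0],W[...,1]-c[1])<r)&(W[...,2]>z0)&(W[...,2]<z1)]
    if len(P)<10: return None
    c2,rr=cv2.minEnclosingCircle((P[:,:2]*1000).astype(np.float32))
    return np.round(np.mean(P[:,:2],0),4),np.round(np.array(c2)/1000,4),round(rr,1),len(P),np.round(np.median(P[:,2]),4)
E
python3 - <<'E'
from h import *
s=bot.observe(); print(s['t'],s['tcp_pos'],s['joint_pos'])
W=cloud('top',np.load('pics/topd.npy'))
print('bung',disc(W,(.558,.303),.035,.06,.076))
print('small',disc(W,(.474,.285),.03,.06,.076)); print('large',disc(W,(.393,.273),.035,.06,.076))
print('rim',disc(W,(.535,-.1),.04,.084,.096))
print('cheeks',disc(W,(.545,-.208),.04,.162,.18))
print('handle',disc(W,(.485,-.302),.05,.325,.35))
i=vision.camera_info('wrist'); im,d=vision.grab_frame('wrist'); cv2.imwrite('pics/w1.png',im)
W=cloud('wrist',d,i)
print('wbung',disc(W,(.558,.303),.035,.06,.076)); print([(m['location'],m['confidence']) for m in models.mark_of('wrist','bung')])
E
```

```text
1.9 [0.50555398 0.34499835 0.23165554] [-0.76410273  0.35440602  0.15205555  1.41414224 -0.05369906  1.37649772
  1.05454518]
bung (array([0.5609, 0.3004]), array([0.5607, 0.301 ]), 16.0, 120, np.float64(0.0684))
small (array([0.4744, 0.2851]), array([0.4744, 0.2853]), 11.3, 59, np.float64(0.0673))
large (array([0.3935, 0.2709]), array([0.3935, 0.2713]), 22.4, 228, np.float64(0.0684))
rim (array([ 0.5332, -0.0993]), array([ 0.5334, -0.1006]), 26.5, 132, np.float64(0.0901))
cheeks (array([ 0.5448, -0.2089]), array([ 0.5448, -0.2102]), 28.9, 220, np.float64(0.1691))
handle (array([ 0.4875, -0.3   ]), array([ 0.4891, -0.3019]), 45.4, 374, np.float64(0.3384))
wbung (array([0.5586, 0.3029]), array([0.56  , 0.3023]), 16.1, 883, np.float64(0.0681))
[([0.5624, 0.3037, 0.0106], 0.86), ([0.6842, 0.3573, -0.0024], 0.83), ([0.6469, 0.427, -0.0029], 0.76), ([0.5526, 0.4325, -0.0014], 0.65)]
```

```bash
python3 - <<'E'
from h import *
s=bot.observe(); print(s['t'],s['tcp_pos'],s['tcp_rot'][:,1])
E
```

```text
2.0 [0.51082453 0.33833092 0.23125897] [-0.08188007  0.99663331 -0.00420613]
```

Call:
arm_command:
  motion:
    - [0.025,-0.02,0,0]
    - [0.05,-0.039,0,0]
    - [0.05,-0.039,-0.04,0]
    - [0.05,-0.039,-0.08,0]
    - [0.05,-0.039,-0.12,0]
    - [0.05,-0.039,-0.147,0]
    - [0.05,-0.039,-0.147,0]
    - [0.05,-0.039,-0.147,0]
  fingers: 60

```text
t: 2.8
tcp_pos: [0.5417, 0.3175, 0.1215]
tcp_rot: [[-0.996, -0.095, -0.0], [-0.095, 0.996, -0.0], [0.0, -0.0, -1.0]]
force: [0.1, 0.1, 0.9]
finger_gap: 0.0598
gripper_force: 0.0
```

Call:
arm_command:
  motion:
    - [0.0247,-0.021,0,0]
    - [0.0247,-0.021,0,0]
    - [0.0247,-0.021,-0.02,0]
    - [0.0247,-0.021,-0.045,0]
    - [0.0247,-0.021,-0.07,0]
    - [0.0247,-0.021,-0.09,0]
    - [0.0247,-0.021,-0.099,0]
    - [0.0247,-0.021,-0.099,0]

```text
t: 3.6
tcp_pos: [0.5594, 0.3016, 0.0456]
tcp_rot: [[-0.995, -0.095, -0.002], [-0.095, 0.995, -0.001], [0.002, -0.001, -1.0]]
force: [-0.3, 0.7, 0.4]
finger_gap: 0.0602
gripper_force: 0.0
```

Call:
arm_command:
  motion:
    - [0,0,0,0]
    - [0,0,0,0]
    - [0,0,0,0]
    - [0,0,0,0]
    - [0,0,0,0]
    - [0,0,0,0]
    - [0,0,0,0]
    - [0,0,0,0]
  fingers: 20
  grip_force: 40

```text
t: 4.4
tcp_pos: [0.561, 0.302, 0.048]
tcp_rot: [[-0.996, -0.095, 0.002], [-0.095, 0.996, 0.001], [-0.002, 0.001, -1.0]]
force: [-0.4, -0.0, 6.6]
finger_gap: 0.0305
gripper_force: 39.6
```

Call:
arm_command:
  motion:
    - [0,0,0.015,0]
    - [0,0,0.05,0]
    - [0,0,0.1,0]
    - [0,0,0.15,0]
    - [0,0,0.19,0]
    - [0,0,0.2,0]
    - [0,0,0.2,0]
    - [0,0,0.2,0]

```text
t: 5.2
tcp_pos: [0.5595, 0.3012, 0.1953]
tcp_rot: [[-0.996, -0.095, -0.002], [-0.095, 0.996, -0.001], [0.002, -0.001, -1.0]]
force: [-0.6, -0.1, -1.8]
finger_gap: 0.0304
gripper_force: 39.7
```

Call:
arm_command:
  motion:
    - [0,-0.02,0,0]
    - [-0.003,-0.07,0,0]
    - [-0.008,-0.13,0,0]
    - [-0.013,-0.19,0,0]
    - [-0.018,-0.24,0,0]
    - [-0.022,-0.28,0,0]
    - [-0.025,-0.3,0,0]
    - [-0.025,-0.3,0,0]

```text
t: 6.0
tcp_pos: [0.5409, 0.0732, 0.1961]
tcp_rot: [[-0.996, -0.09, -0.001], [-0.09, 0.996, -0.001], [0.001, -0.001, -1.0]]
force: [-0.2, -0.3, -0.7]
finger_gap: 0.0305
gripper_force: 39.8
```

```bash
python3 - <<'E'
from h import *
s=bot.observe(); print(s['t'],s['tcp_pos'],s['force'],s['joint_pos'])
i=vision.camera_info('wrist'); im,d=vision.grab_frame('wrist'); cv2.imwrite('pics/w2.png',im)
W=cloud('wrist',d,i); print('rim',disc(W,(.5335,-.1),.04,.084,.096))
t=bot.observe()['tcp_pos']; print(t)
m=(np.hypot(W[...,0]-t[0],W[...,1]-t[1])<.04); print('bung bits z',np.percentile(W[m][:,2],[1,50,99]) if m.any() else None)
print([(m['location'],m['confidence']) for m in models.mark_of('wrist','neck_rim')])
im,d=vision.grab_frame('scene'); cv2.imwrite('pics/s2.png',cv2.resize(im[60:360,160:480],None,fx=1.8,fy=1.8))
E
```

```text
6.0 [0.54085023 0.07324848 0.19613467] [-0.16840009 -0.26495681 -0.70040023] [-0.42467857  0.23450481  0.27456611  1.65448539 -0.06527431  1.26318929
  1.52341849]
rim (array([ 0.5315, -0.0997]), array([ 0.5325, -0.1003]), 26.8, 2001, np.float64(0.0896))
[0.54105013 0.07581015 0.19621488]
bung bits z [-0.00089401  0.24881674  0.28978572]
[([0.5358, -0.098, 0.0874], 0.61), ([0.4809, 0.285, 0.0003], 0.21)]
```

View pics/w2.png

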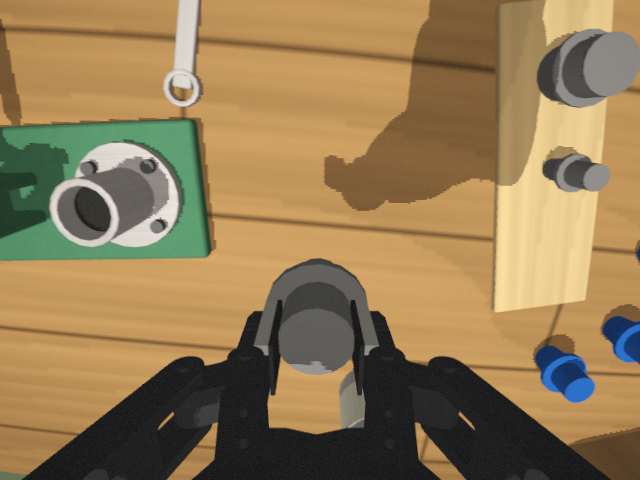

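The wrist picture shows the bung in the fingers, its boss at (315,335), and the pipe mouth at (85,210). Only the small and large bungs are left on the board. The rim measures about (0.533, -0.100, 0.090).

Call:
arm_command:
  motion:
    - [-0.001,-0.03,0,0]
    - [-0.003,-0.08,0,0]
    - [-0.006,-0.13,0,0]
    - [-0.009,-0.18,0,0]
    - [-0.011,-0.215,0,0]
    - [-0.011,-0.236,0,0]
    - [-0.011,-0.236,0,0]
    - [-0.011,-0.236,0,0]

```text
t: 6.95
tcp_pos: [0.5337, -0.0985, 0.1964]
tcp_rot: [[-0.995, -0.097, -0.0], [-0.097, 0.995, 0.001], [0.0, 0.001, -1.0]]
force: [-0.9, -0.2, -1.1]
finger_gap: 0.0303
gripper_force: 39.8
```

```bash
python3 - <<'E'
from h import *
i=vision.camera_info('wrist'); im,d=vision.grab_frame('wrist'); cv2.imwrite('pics/w3.png',im)
s=bot.observe(); t=s['tcp_pos']; print(s['t'],t,s['force'])
W=cloud('wrist',d,i); P=W[240:400,200:430].reshape(-1,3); r=np.hypot(P[:,0]-t[0],P[:,1]-t[1])<.03
print('z hist',np.histogram(P[r][:,2]-t[2],bins=np.arange(-.12,.06,.01)))
for a,b in ((.012,.03),(-.01,.012)):
  print(disc(W[240:400,200:430],t,.035,t[2]+a,t[2]+b))
im,d=vision.grab_frame('scene'); cv2.imwrite('pics/s3.png',cv2.resize(im[120:320,180:380],None,fx=3,fy=3))
W=cloud('scene',d); P=W.reshape(-1,3); r=(np.hypot(P[:,0]-t[0],P[:,1]-t[1])<.03)&(P[:,2]>.11)&(P[:,2]<.19); print('scene bottom z', np.percentile(P[r][:,2]-t[2],[0,2,10]) if r.any() else 0)
E
```

```text
7.0 [ 0.53370393 -0.0979924   0.19642964] [-1.14441172  0.7396598  -0.63506175]
z hist (array([ 166,  455,    0,    0,    0,    0,    0,    0,   50,    0,    3,
       2458,  991, 2950, 3861, 1606, 1352]), array([-1.20000000e-01, -1.10000000e-01, -1.00000000e-01, -9.00000000e-02,
       -8.00000000e-02, -7.00000000e-02, -6.00000000e-02, -5.00000000e-02,
       -4.00000000e-02, -3.00000000e-02, -2.00000000e-02, -1.00000000e-02,
       -5.55111512e-17,  1.00000000e-02,  2.00000000e-02,  3.00000000e-02,
        4.00000000e-02,  5.00000000e-02]))
(array([ 0.5294, -0.099 ]), array([ 0.5264, -0.0993]), 28.9, 6546, np.float64(0.2166))
(array([ 0.5188, -0.0998]), array([ 0.5264, -0.0992]), 28.3, 3737, np.float64(0.1924))
scene bottom z [-0.04128963 -0.03730839 -0.03400265]
```

View pics/s3.png

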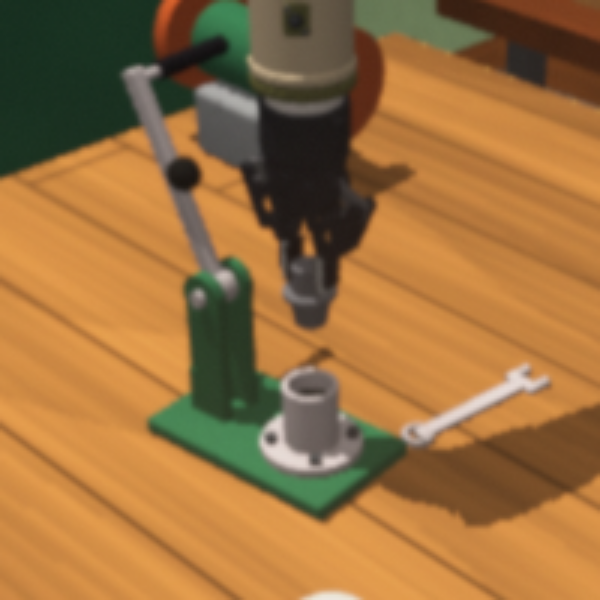

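The scene crop shows the bung upright in the fingers at (308,300), straight above the pipe mouth at (312,380). The lever is at rest, clear of the arm. I'll check the bung's offset and tilt in the hand next.

```bash
python3 - <<'E'
from h import *
i=vision.camera_info('wrist'); im,d=vision.grab_frame('wrist'); t=bot.observe()['tcp_pos']; print(t)
W=cloud('wrist',d,i)
B=cv2.cvtColor(im,cv2.COLOR_BGR2GRAY)
m=(np.abs(W[...,2]-t[2]-.0205)<.005)&(np.hypot(W[...,0]-t[0],W[...,1]-t[1])<.03)
n,l,st,ce=cv2.connectedComponentsWithStats(cv2.morphologyEx(m.astype(np.uint8),cv2.MORPH_OPEN,np.ones((7,7))))
for k in range(1,n):
    if st[k,4]<300: continue
    P=W[l==k]; p=np.linalg.lstsq(np.c_[P[:,:2],np.ones(len(P))],P[:,2],rcond=None)[0]
    e=cv2.minEnclosingCircle((P[:,:2]*1000).astype(np.float32)); print(ce[k],st[k],e,'tilt',p[:2],np.median(B[l==k]))
E
```

```text
[ 0.53361042 -0.09823285  0.19656386]
[315.77957602 338.83952587] [ 277  304   79   71 4387] ((532.998779296875, -97.99842071533203), 17.642127990722656) tilt [0.01848263 0.01638475] 107.0
```

Call:
arm_command:
  motion:
    - [0,-0.003,0,0]
    - [0,-0.003,-0.02,0]
    - [0,-0.003,-0.045,0]
    - [0,-0.003,-0.07,0]
    - [0,-0.003,-0.09,0]
    - [0,-0.003,-0.103,0]
    - [0,-0.003,-0.111,0]
    - [0,-0.003,-0.111,0]

```text
t: 7.9
tcp_pos: [0.533, -0.1025, 0.113]
tcp_rot: [[-0.995, -0.095, -0.001], [-0.095, 0.995, -0.0], [0.001, 0.0, -1.0]]
force: [-0.2, -0.3, -1.1]
finger_gap: 0.0309
gripper_force: 39.8
```

Call:
arm_command:
  motion:
    - [0,0,0,0]
    - [0,0,0,0]
    - [0,0,-0.001,0]
    - [0,0,-0.002,0]
    - [0,0,-0.003,0]
    - [0,0,-0.003,0]
    - [0,0,-0.003,0]
    - [0,0,-0.003,0]

```text
t: 8.7
tcp_pos: [0.5333, -0.1028, 0.1113]
tcp_rot: [[-0.996, -0.094, 0.0], [-0.094, 0.996, -0.0], [0.0, -0.0, -1.0]]
force: [0.3, 0.5, -1.2]
finger_gap: 0.0304
gripper_force: 39.8
```

Call:
arm_command:
  motion:
    - [0,0.003,0,0]
    - [0,0.003,0,0]
    - [0,0.003,-0.001,0]
    - [0,0.003,-0.001,0]
    - [0,0.003,-0.001,0]
    - [0,0.003,-0.001,0]
    - [0,0.003,-0.001,0]
    - [0,0.003,-0.001,0]

```text
t: 9.5
tcp_pos: [0.5332, -0.1005, 0.1105]
tcp_rot: [[-0.996, -0.094, -0.0], [-0.094, 0.996, -0.0], [0.0, -0.0, -1.0]]
force: [-0.2, -0.7, -0.9]
finger_gap: 0.0305
gripper_force: 39.8
```

Call:
arm_command:
  motion:
    - [0,0,0,0]
    - [0,0,0,0]
    - [0,0,0,0]
    - [0,0,0,0]
    - [0,0,0,0]
    - [0,0,0.02,0]
    - [0,0,0.06,0]
    - [0,0,0.1,0]
  fingers: 60

```text
t: 10.3
tcp_pos: [0.5327, -0.1004, 0.186]
tcp_rot: [[-0.996, -0.094, -0.002], [-0.094, 0.996, -0.0], [0.002, 0.0, -1.0]]
force: [-0.4, 0.0, -0.3]
finger_gap: 0.0599
gripper_force: 0.0
```

```bash
python3 - <<'E'
from h import *
i=vision.camera_info('wrist'); im,d=vision.grab_frame('wrist'); cv2.imwrite('pics/w4.png',im); t=bot.observe()['tcp_pos']; print(t)
W=cloud('wrist',d,i)
print('wrist boss top', disc(W,(.533,-.1),.025,.12,.14))
im,d=vision.grab_frame('scene'); cv2.imwrite('pics/s4.png',cv2.resize(im[180:300,230:350],None,fx=4,fy=4))
print([(np.round(m['location'],4),m['confidence']) for m in models.mark_of('scene','bung')])
E
```

```text
[ 0.53537029 -0.10107108  0.19178855]
wrist boss top (array([ 0.531 , -0.0999]), array([ 0.5324, -0.0998]), 16.2, 2153, np.float64(0.129))
[(array([ 0.6444,  0.4245, -0.0016]), 0.82), (array([ 0.5292, -0.1014,  0.0688]), 0.81), (array([ 0.6849,  0.353 , -0.0028]), 0.81), (array([0.549 , 0.4317, 0.0046]), 0.58), (array([0.4777, 0.286 , 0.0017]), 0.31)]
```

View pics/w4.png

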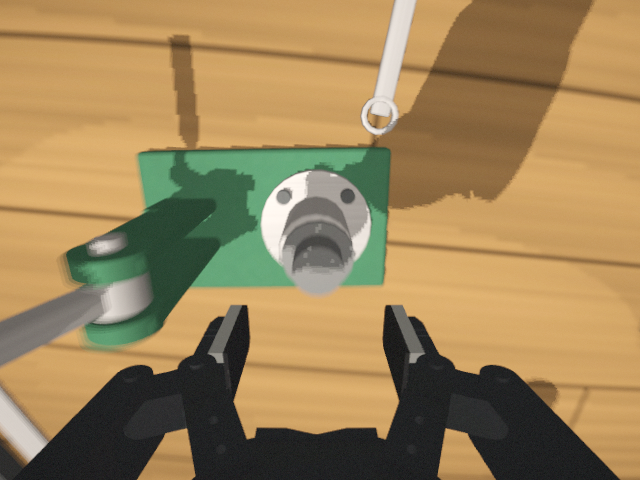

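The picture shows the bung standing in the pipe neck at (318,265) with the fingers clear. Its boss top measures z = 0.129, which is the seated-by-hand height with the flange 9 mm proud. Next is the handle.

Call:
arm_command:
  motion:
    - [0,0,0.05,0]
    - [0,0,0.11,0]
    - [0,0,0.17,0]
    - [0,0,0.23,0]
    - [0,0,0.28,0.005]
    - [-0.01,-0.03,0.31,0.005]
    - [-0.025,-0.09,0.31,0.005]
    - [-0.04,-0.14,0.31,0.005]

```text
t: 11.25
tcp_pos: [0.503, -0.2069, 0.4176]
tcp_rot: [[-0.994, -0.111, -0.0], [-0.111, 0.994, -0.001], [0.0, -0.001, -1.0]]
force: [1.1, -1.2, 0.7]
finger_gap: 0.0601
gripper_force: 0.0
```

```bash
python3 - <<'E'
from h import *
i=vision.camera_info('wrist'); im,d=vision.grab_frame('wrist'); cv2.imwrite('pics/w5.png',im)
W=cloud('wrist',d,i)
m=(np.hypot(W[...,0]-.487,W[...,1]+.301)<.07)&(W[...,2]>.325)&(W[...,2]<.35)&(im.max(2)<70)
P=W[m]; print(len(P),np.percentile(P[:,2],[5,50,95]) if len(P) else 0)
if len(P): print(cv2.minAreaRect((P[:,:2]*1000).astype(np.float32)), P.mean(0))
print([(np.round(m['location'],4),m['confidence']) for m in models.mark_of('wrist','handle')])
print([(np.round(m['location'],4),m['confidence']) for m in models.mark_of('wrist','lever_hinge')])
s=bot.observe();print(s['t'],s['tcp_pos'],s['tcp_rot'][:,1])
E
```

```text
1820 [0.33712911 0.33956976 0.34098692]
((483.7837219238281, -303.56072998046875), (79.74774169921875, 12.471667289733887), 5.759532451629639) [ 0.4803156  -0.30324609  0.33941198]
[(array([ 0.4858, -0.2995,  0.3312]), 0.82)]
[(array([ 0.5451, -0.2091,  0.1496]), 0.7)]
11.4 [ 0.50178242 -0.20865458  0.41718131] [-1.03939148e-01  9.94583567e-01 -4.25896984e-04]
```

View pics/w5.png

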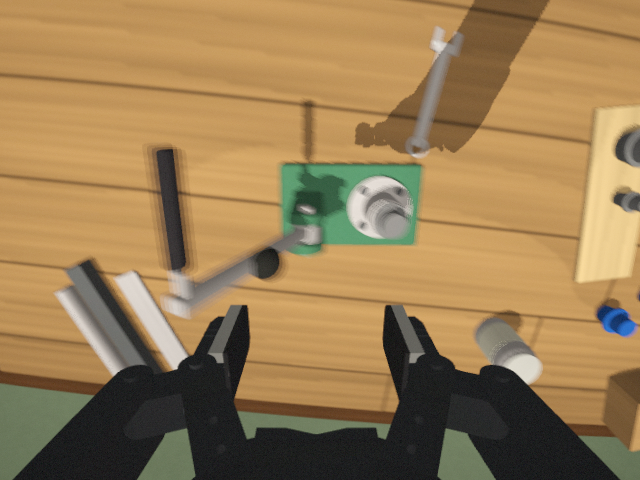

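The blurred wrist picture shows the handle running from (165,150) to (178,268), with its middle at about (0.485, -0.302, 0.331) and a yaw of 5.8°, as expected.

Call:
arm_command:
  motion:
    - [-0.01,-0.05,0,0]
    - [-0.02,-0.1,0,0]
    - [-0.0235,-0.128,0,0]
    - [-0.0235,-0.128,0,0]
    - [-0.0235,-0.128,-0.02,0]
    - [-0.0235,-0.128,-0.04,0]
    - [-0.0235,-0.128,-0.06,0]
    - [-0.0235,-0.128,-0.06,0]

```text
t: 12.2
tcp_pos: [0.4861, -0.2989, 0.3702]
tcp_rot: [[-0.994, -0.113, -0.004], [-0.113, 0.994, 0.003], [0.004, 0.003, -1.0]]
force: [-0.4, 0.1, -0.2]
finger_gap: 0.0598
gripper_force: 0.0
```

Call:
arm_command:
  motion:
    - [0,-0.001,-0.01,-0.003]
    - [0,-0.001,-0.03,-0.003]
    - [0,-0.001,-0.05,-0.003]
    - [0,-0.001,-0.07,-0.003]
    - [0,-0.001,-0.079,-0.003]
    - [0,-0.001,-0.079,-0.003]
    - [0,-0.001,-0.079,-0.003]
    - [0,-0.001,-0.079,-0.003]

```text
t: 13.0
tcp_pos: [0.486, -0.3024, 0.3148]
tcp_rot: [[-0.995, -0.101, 0.001], [-0.101, 0.995, -0.001], [-0.001, -0.001, -1.0]]
force: [0.2, 0.5, -0.1]
finger_gap: 0.06
gripper_force: 0.0
```

```bash
python3 - <<'E'
from h import *
s=bot.observe();print(s['t'],s['tcp_pos'],s['tcp_rot'][:,1],s['force'])
print(s['joint_pos'])
# arc table: handle in world for yaw .105
n=np.array([.533,-.1003]); ps=.105; Y=np.array([-np.sin(ps),np.cos(ps)])
c=lambda q: np.r_[Y*.2*np.sin(q-.436), .2*np.cos(q-.436)]
for q in np.arange(0,2.08,.1): print(round(q,2),np.round((c(q)-c(0))/.75,4))
for q in (2.007,2.04,2.06): print(q,np.round((c(q)-c(0))/.75,4))
E
```

```text
13.0 [ 0.4859715  -0.30244494  0.31476421] [-1.00749464e-01  9.94911413e-01 -9.08147344e-04] [ 0.21984031  0.5021075  -0.08095121]
[ 0.08124071  0.25968036  0.53638783  1.3895759  -0.13183285  1.52634937
  2.28017929]
0.0 [0. 0. 0.]
0.1 [-0.0026  0.0246  0.01  ]
0.2 [-0.0053  0.05    0.0176]
0.3 [-0.008   0.076   0.0225]
0.4 [-0.0108  0.1025  0.0248]
0.5 [-0.0136  0.129   0.0244]
0.6 [-0.0164  0.1553  0.0214]
0.7 [-0.0191  0.1812  0.0157]
0.8 [-0.0218  0.2064  0.0075]
0.9 [-0.0243  0.2307 -0.0032]
1.0 [-0.0267  0.2538 -0.0164]
1.1 [-0.029   0.2754 -0.0317]
1.2 [-0.0311  0.2955 -0.0492]
1.3 [-0.0331  0.3137 -0.0685]
1.4 [-0.0348  0.3299 -0.0897]
1.5 [-0.0362  0.3439 -0.1123]
1.6 [-0.0375  0.3556 -0.1362]
1.7 [-0.0384  0.3648 -0.1612]
1.8 [-0.0392  0.3715 -0.187 ]
1.9 [-0.0396  0.3757 -0.2133]
2.0 [-0.0398  0.3772 -0.2399]
2.007 [-0.0398  0.3772 -0.2418]
2.04 [-0.0397  0.377  -0.2506]
2.06 [-0.0397  0.3768 -0.2559]
```

Call:
arm_command:
  motion:
    - [0,0,0,0]
    - [0,0,0,0]
    - [0,0,0,0]
    - [0,0,0,0]
    - [0,0,0,0]
    - [0,0,0,0]
    - [0,0,0,0]
    - [0,0,0,0]
  fingers: 5
  grip_force: 70

```text
t: 13.8
tcp_pos: [0.4857, -0.3021, 0.3141]
tcp_rot: [[-0.995, -0.101, 0.0], [-0.101, 0.995, -0.0], [-0.0, -0.0, -1.0]]
force: [-1.8, 3.4, 5.5]
finger_gap: 0.0156
gripper_force: 68.3
```

Call:
arm_command:
  motion:
    - [-0.0013,0.012,0.005,0]
    - [-0.0026,0.0246,0.01,0]
    - [-0.004,0.037,0.014,0]
    - [-0.0053,0.05,0.0176,0]
    - [-0.0066,0.063,0.0202,0]
    - [-0.008,0.076,0.0225,0]
    - [-0.0094,0.089,0.0238,0]
    - [-0.0108,0.1025,0.0248,0]

```text
t: 14.6
tcp_pos: [0.4774, -0.2248, 0.333]
tcp_rot: [[-0.995, -0.101, 0.001], [-0.101, 0.995, -0.001], [-0.001, -0.001, -1.0]]
force: [-0.3, -4.4, 4.3]
finger_gap: 0.0157
gripper_force: 68.6
```

```bash
python3 - <<'E'
from h import *
s=bot.observe();print(s['t'],s['tcp_pos'],s['tcp_rot'][:,1],s['force'],s['finger_gap'])
im,d=vision.grab_frame('scene'); cv2.imwrite('pics/s6.png',cv2.resize(im[120:320,180:380],None,fx=3,fy=3))
print([(np.round(m['location'],4),m['confidence']) for m in models.mark_of('scene','handle')])
E
```

```text
14.6 [ 0.47735482 -0.22482179  0.33299888] [-1.00550616e-01  9.94931781e-01 -5.69414188e-04] [-0.30659966 -4.40220174  4.32560707] 0.01574958625399167
[(array([ 0.4803, -0.226 ,  0.3532]), 0.51)]
```

View pics/s6.png

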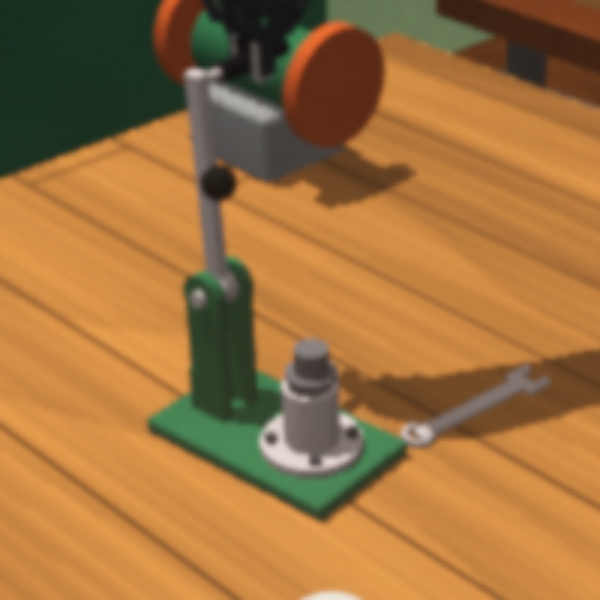

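The crop shows the lever near upright with its handle pinched at (235,70), following the arm, and the bung proud in the pipe at (311,360).

Call:
arm_command:
  motion:
    - [-0.0028,0.0265,-0.0004,0]
    - [-0.0056,0.0528,-0.0034,0]
    - [-0.0083,0.0787,-0.0091,0]
    - [-0.011,0.1039,-0.0173,0]
    - [-0.0135,0.1282,-0.028,0]
    - [-0.0159,0.1513,-0.0412,0]
    - [-0.0182,0.1729,-0.0565,0]
    - [-0.0203,0.193,-0.074,0]

```text
t: 15.5
tcp_pos: [0.4617, -0.0791, 0.2769]
tcp_rot: [[-0.995, -0.102, -0.0], [-0.102, 0.995, 0.001], [0.0, 0.001, -1.0]]
force: [1.8, -3.5, 3.5]
finger_gap: 0.0156
gripper_force: 68.8
```

Call:
arm_command:
  motion:
    - [-0.002,0.0182,-0.0193,0]
    - [-0.0037,0.0344,-0.0405,0]
    - [-0.0051,0.0484,-0.0631,0]
    - [-0.0064,0.0601,-0.087,0]
    - [-0.0073,0.0693,-0.112,0]
    - [-0.0081,0.076,-0.1378,0]
    - [-0.0081,0.076,-0.1378,0]
    - [-0.0081,0.076,-0.1378,0]

```text
t: 16.3
tcp_pos: [0.4557, -0.0227, 0.1734]
tcp_rot: [[-0.995, -0.102, -0.001], [-0.102, 0.995, 0.001], [0.001, 0.001, -1.0]]
force: [-0.0, -0.3, 5.3]
finger_gap: 0.016
gripper_force: 69.0
```

Call:
arm_command:
  motion:
    - [-0.0002,0.0023,-0.013,0]
    - [-0.0004,0.0042,-0.0263,0]
    - [-0.0005,0.005,-0.0396,0]
    - [-0.0006,0.0057,-0.05,0]
    - [-0.0006,0.0057,-0.056,0]
    - [-0.0006,0.0057,-0.06,0]
    - [-0.0006,0.0057,-0.062,0]
    - [-0.0006,0.0057,-0.062,0]

```text
t: 17.1
tcp_pos: [0.4555, -0.0185, 0.1302]
tcp_rot: [[-0.995, -0.101, 0.0], [-0.101, 0.995, 0.002], [-0.001, 0.002, -1.0]]
force: [-15.6, -1.3, 36.8]
finger_gap: 0.016
gripper_force: 72.4
```

```bash
python3 - <<'E'
from h import *
s=bot.observe();print(s['t'],s['tcp_pos'],s['force'],s['finger_gap'])
im,d=vision.grab_frame('scene'); cv2.imwrite('pics/s7.png',cv2.resize(im[180:300,230:350],None,fx=5,fy=5,interpolation=cv2.INTER_CUBIC))
print([(np.round(m['location'],4),m['confidence']) for m in models.mark_of('scene','handle')])
print([(np.round(m['location'],4),m['confidence']) for m in models.mark_of('scene','bung') if m['location'][1]<0])
E
```

```text
17.1 [ 0.45551025 -0.01851244  0.13022841] [-15.60458088  -1.25919084  36.83298602] 0.016027054313579005
[(array([ 0.4581, -0.0185,  0.1452]), 0.47)]
[(array([ 0.5302, -0.1006,  0.0617]), 0.48)]
```

View pics/s7.png

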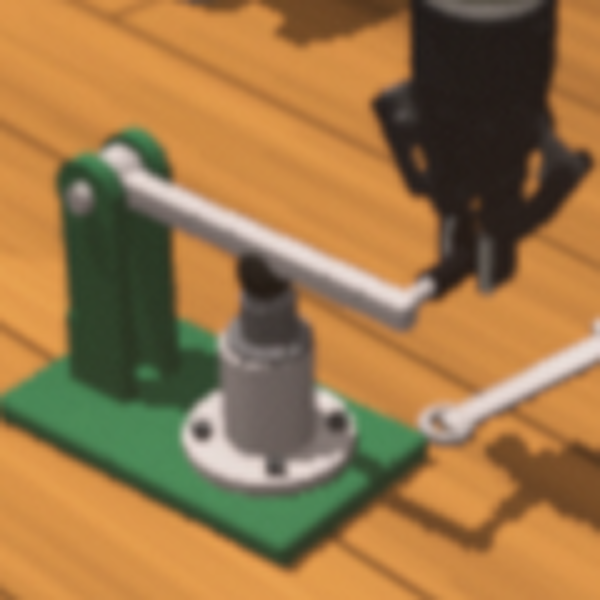

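The crop shows the lever level, its foot at (262,272) on the bung, and the bung's flange down on the rim at (265,345). The 37 N upward force is well above what driving the bung takes, so it is bottomed out. I'll hold briefly, then ease back slowly.

Call:
arm_command:
  motion:
    - [0,0,0,0]
    - [0,0,0,0]
    - [0,0,0.0091,0]
    - [0.0001,-0.0007,0.0224,0]
    - [0.0002,-0.0015,0.0357,0]
    - [0.0004,-0.0034,0.0488,0]
    - [0.0006,-0.0057,0.062,0]
    - [0.001,-0.0089,0.0748,0]

```text
t: 18.05
tcp_pos: [0.456, -0.0251, 0.1839]
tcp_rot: [[-0.995, -0.102, -0.001], [-0.102, 0.995, 0.001], [0.001, 0.001, -1.0]]
force: [-2.2, 4.1, 6.0]
finger_gap: 0.0159
gripper_force: 69.3
```

```bash
python3 - <<'E'
import numpy as np
from station import bot
s=bot.observe();print(s['t'],s['tcp_pos'],s['force'],s['finger_gap'])
ps=.105; Y=np.array([-np.sin(ps),np.cos(ps)])
c=lambda q: np.r_[Y*.2*np.sin(q-.436), .2*np.cos(q-.436)]
q0=1.75
for st in (.055,.055,.055,.055):
    print(round(q0-8*st,3),np.round([(c(q0-st*k)-c(q0))/.75 for k in range(1,9)],4).tolist()); q0-=8*st
print(np.round((c(-.0)-c(q0))/.75,4))
E
```

```text
18.05 [ 0.45597689 -0.02514689  0.18385297] [-2.15753494  4.11627078  5.98056744] 0.015913432049361416
1.31 [[0.0004, -0.0041, 0.0141], [0.0009, -0.0089, 0.0279], [0.0015, -0.0145, 0.0414], [0.0022, -0.0209, 0.0547], [0.0029, -0.0279, 0.0675], [0.0038, -0.0357, 0.0799], [0.0046, -0.0441, 0.0919], [0.0056, -0.0531, 0.1034]]
0.87 [[0.001, -0.0097, 0.011], [0.0021, -0.0199, 0.0214], [0.0032, -0.0307, 0.0313], [0.0044, -0.042, 0.0405], [0.0057, -0.0539, 0.0491], [0.007, -0.0661, 0.057], [0.0083, -0.0788, 0.0643], [0.0097, -0.0919, 0.0708]]
0.43 [[0.0014, -0.0134, 0.0058], [0.0029, -0.0271, 0.0108], [0.0043, -0.041, 0.0151], [0.0058, -0.0552, 0.0186], [0.0073, -0.0695, 0.0214], [0.0089, -0.084, 0.0233], [0.0104, -0.0985, 0.0244], [0.0119, -0.1131, 0.0247]]
-0.01 [[0.0015, -0.0146, -0.0005], [0.0031, -0.0291, -0.0018], [0.0046, -0.0435, -0.0039], [0.0061, -0.0578, -0.0068], [0.0076, -0.072, -0.0105], [0.009, -0.0858, -0.0149], [0.0105, -0.0995, -0.0201], [0.0119, -0.1128, -0.0261]]
[-0.0003  0.0024  0.0011]
```

Call:
arm_command:
  motion:
    - [0.0004,-0.0041,0.0141,0]
    - [0.0009,-0.0089,0.0279,0]
    - [0.0015,-0.0145,0.0414,0]
    - [0.0022,-0.0209,0.0547,0]
    - [0.0029,-0.0279,0.0675,0]
    - [0.0038,-0.0357,0.0799,0]
    - [0.0046,-0.0441,0.0919,0]
    - [0.0056,-0.0531,0.1034,0]

```text
t: 18.85
tcp_pos: [0.4603, -0.0652, 0.2617]
tcp_rot: [[-0.995, -0.102, -0.001], [-0.102, 0.995, 0.001], [0.001, 0.001, -1.0]]
force: [-2.5, 2.7, 6.3]
finger_gap: 0.0155
gripper_force: 69.4
```

Call:
arm_command:
  motion:
    - [0.001,-0.0097,0.011,0]
    - [0.0021,-0.0199,0.0214,0]
    - [0.0032,-0.0307,0.0313,0]
    - [0.0044,-0.042,0.0405,0]
    - [0.0057,-0.0539,0.0491,0]
    - [0.007,-0.0661,0.057,0]
    - [0.0083,-0.0788,0.0643,0]
    - [0.0097,-0.0919,0.0708,0]

```text
t: 19.65
tcp_pos: [0.4678, -0.1351, 0.3151]
tcp_rot: [[-0.995, -0.101, 0.0], [-0.101, 0.995, 0.0], [-0.0, 0.0, -1.0]]
force: [-1.1, -0.3, 8.1]
finger_gap: 0.0161
gripper_force: 69.4
```

Call:
arm_command:
  motion:
    - [0.0014,-0.0134,0.0058,0]
    - [0.0029,-0.0271,0.0108,0]
    - [0.0043,-0.041,0.0151,0]
    - [0.0058,-0.0552,0.0186,0]
    - [0.0073,-0.0695,0.0214,0]
    - [0.0089,-0.084,0.0233,0]
    - [0.0104,-0.0985,0.0244,0]
    - [0.0119,-0.1131,0.0247,0]

```text
t: 20.45
tcp_pos: [0.4769, -0.2209, 0.3331]
tcp_rot: [[-0.995, -0.1, 0.001], [-0.1, 0.995, -0.001], [-0.001, -0.001, -1.0]]
force: [1.4, -3.2, 3.4]
finger_gap: 0.0157
gripper_force: 69.0
```

Call:
arm_command:
  motion:
    - [0.0015,-0.0146,-0.0005,0]
    - [0.0031,-0.0291,-0.0018,0]
    - [0.0046,-0.0435,-0.0039,0]
    - [0.0061,-0.0578,-0.0068,0]
    - [0.0076,-0.072,-0.0105,0]
    - [0.009,-0.0858,-0.0149,0]
    - [0.0105,-0.0995,-0.0201,0]
    - [0.0116,-0.11,-0.025,0]

```text
t: 21.25
tcp_pos: [0.4858, -0.3031, 0.3135]
tcp_rot: [[-0.995, -0.1, 0.0], [-0.1, 0.995, -0.0], [-0.0, -0.0, -1.0]]
force: [-3.6, 8.3, 19.5]
finger_gap: 0.0159
gripper_force: 70.8
```

Call:
arm_command:
  motion:
    - [0,0.0004,0.0004,0]
    - [0,0.0008,0.0008,0]
    - [0,0.0008,0.0008,0]
    - [0,0.0008,0.0008,0]
    - [0,0.0008,0.0008,0]
    - [0,0.0008,0.0008,0]
    - [0,0.0008,0.0008,0]
    - [0,0.0008,0.0008,0]

```text
t: 22.05
tcp_pos: [0.4856, -0.3017, 0.3142]
tcp_rot: [[-0.995, -0.101, 0.0], [-0.101, 0.995, 0.0], [-0.0, 0.0, -1.0]]
force: [0.5, -2.4, 6.6]
finger_gap: 0.016
gripper_force: 69.5
```

Call:
arm_command:
  motion:
    - [0,0,0,0]
    - [0,0,0,0]
    - [0,0,0,0]
    - [0,0,0,0]
    - [0,0,0,0]
    - [0,0,0.02,0]
    - [0,0,0.06,0]
    - [0,0,0.12,0]
  fingers: 60

```text
t: 22.85
tcp_pos: [0.4849, -0.3007, 0.403]
tcp_rot: [[-0.995, -0.101, -0.004], [-0.101, 0.995, 0.002], [0.004, 0.003, -1.0]]
force: [0.4, -1.5, 0.4]
finger_gap: 0.06
gripper_force: 0.0
```

Call:
arm_command:
  motion:
    - [0,0,0.02,0]
    - [-0.01,0.05,0.02,0]
    - [-0.02,0.11,0.02,0]
    - [-0.03,0.17,0.02,0]
    - [-0.03,0.2,0.02,0]
    - [-0.03,0.2,0.02,0]
    - [-0.03,0.2,0.02,0]
    - [-0.03,0.2,0.02,0]

```text
t: 23.65
tcp_pos: [0.4629, -0.1529, 0.4191]
tcp_rot: [[-0.995, -0.099, -0.0], [-0.099, 0.995, -0.001], [0.0, -0.0, -1.0]]
force: [0.2, -0.5, 0.1]
finger_gap: 0.06
gripper_force: 0.0
```

```bash
python3 - <<'E'
from h import *
i=vision.camera_info('wrist'); im,d=vision.grab_frame('wrist'); cv2.imwrite('pics/w8.png',im)
W=cloud('wrist',d,i)
s=bot.observe();print(s['t'],s['tcp_pos'],s['force'],s['finger_gap'])
print('boss top', disc(W,(.533,-.1),.022,.11,.14)); 
for n in ('scene','top'):
  im,d=vision.grab_frame(n); cv2.imwrite(f'pics/{n}9.png',im); W=cloud(n,d)
  print(n,'boss',disc(W,(.533,-.1),.022,.11,.14),'handle',disc(W,(.487,-.301),.05,.325,.35))
  for l in ('handle','tin','wrench','bung_small','bung_large'): print(l,[(np.round(m['location'],3).tolist(),round(m['confidence'],2)) for m in models.mark_of(n,l)][:2])
E
```

```text
23.7 [ 0.46288363 -0.15299401  0.41907315] [-0.10731347 -0.43451547  0.34518761] 0.0600337746029879
boss top (array([ 0.5312, -0.101 ]), array([ 0.5323, -0.1006]), 16.2, 474, np.float64(0.1199))
scene boss (array([ 0.5362, -0.0953]), array([ 0.5331, -0.0996]), 20.9, 93, np.float64(0.1175)) handle (array([ 0.4912, -0.2951]), array([ 0.489 , -0.2959]), 46.9, 174, np.float64(0.3357))
handle [([0.489, -0.303, 0.331], 0.42)]
tin [([0.744, 0.156, 0.001], 0.88)]
wrench [([0.363, -0.044, 0.002], 0.84)]
bung_small [([0.474, 0.287, 0.009], 0.76)]
bung_large [([0.391, 0.276, 0.011], 0.61)]
top boss (array([ 0.5326, -0.099 ]), array([ 0.5325, -0.099 ]), 15.9, 127, np.float64(0.1204)) handle (array([ 0.5291, -0.2968]), array([ 0.5288, -0.2971]), 9.2, 37, np.float64(0.3362))
handle [([0.745, 0.153, -0.001], 0.17)]
tin [([0.749, 0.156, -0.001], 0.74)]
wrench [([0.362, -0.048, -0.002], 0.6)]
bung_small [([0.472, 0.284, 0.012], 0.68), ([0.53, -0.099, 0.089], 0.59)]
bung_large [([0.391, 0.272, 0.008], 0.65)]
```

View pics/scene9.png

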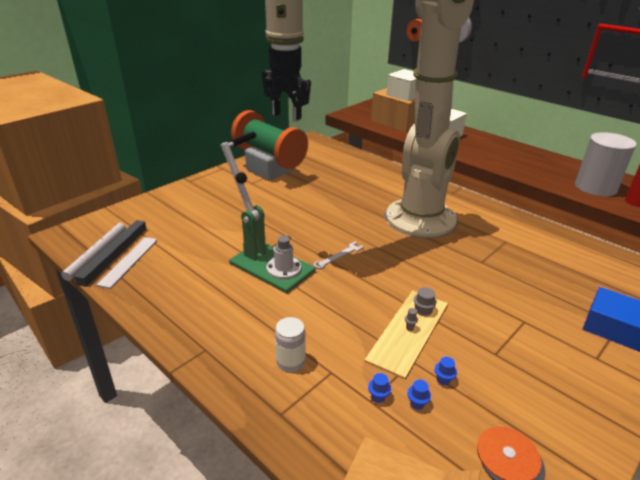

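The boss top is at z = 0.120, so the bung is home. The lever is back at rest at (240,180) and the arm is clear. The tin, the wrench and the other two bungs have not moved.

```bash
python3 -c "
from station import bot
print(bot.hand_in())"
```

```text
the job is handed in; nothing more can be done
None
```

The job is handed in at about 24 s. The middle bung is pressed home by the lever, with its boss top measured at z = 0.120 m as it should be, and the lever was eased back to rest. The other two bungs, the tin and the wrench are where they were; the hand-in returned no verdict.

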